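# Tidy the make-up place after the show

## Robot

A 6-joint arm with a two-finger parallel gripper is mounted at the origin on the work surface. World frame = base frame: x ahead of the robot, y to its left, z up, the work surface at z = 0. Lengths are in m, angles in rad, forces in N, time in s.
With the tool pointing down it reaches from about 0.225 to 0.875 m from the base axis. Payload 3.4 kg.
Tool frame: the origin (TCP) lies between the finger pads; the fingertips stand 22 mm ahead of it and the grasp point (between the pads) lies 3 mm ahead of it (manip.finger_overhang is the distance from the TCP to the fingertips, in m); z points along the fingers, y is the line along which they close (so a half turn about z gives the same grasp; the last joint's range is limited). The gripper opens to 85 mm and grips with 20 to 120 N. Pads are 22 mm wide; open, the fingers measure 114 mm over their backs; the gripper's body (76 mm by 85 mm) begins 54 mm behind the grasp point. The pads swing forward as they close: fully open they stand 13 mm farther back than shut.
Start: joints at [-1.401, 0.276, 1.505, -0, 1.361, -0.121], TCP at [0.165, -0.551, 0.253] pointing down, gripper open.
Joint ranges: [-2.89, 2.89], [-0.75, 2.08], [0.22, 2.7], [-1.18, 4.32], [0.11, 2.71], [-2.7, 2.7]. Speed limits (rad/s): [2.57, 2.57, 3.14, 3.14, 3.14, 3.14].

## Interface

Orientations are given as a unit quaternion [w, x, y, z].
In Python, from rig import get_state, eyes, order, manip gives the robot as it stands.
- The arm moves only by the tool drive_tool, never from a script. Its argument "rows" is a list of rows, each a list of 4 numbers: the shift along the tool's x, y, z in units of 25 mm (1.0 is 25 mm), then the turn about the tool's z in units of 6 degrees (1.0 is 6 degrees). A call has exactly 8 rows; each row is the pose to reach, as a shift and turn from the pose commanded when the call began, along the tool's axes at that moment; what a row does not reach only later rows make up. A row lasts 1/12 s, in which the tool goes at most 41.7 mm and 7.16 degrees, less where a joint would pass 70% of its speed; a pose out of reach is approached as far as the arm can. A call with a gripper value outside its range is refused whole. "grip" is the finger opening in mm, from 0 to 85.4, set as the call begins (left out, the last holds). The fingers move at their own pace and stop on an object; "newtons" is the grip in N (left out, the last holds). Time passes only in rows, so rows that repeat a pose let the fingers close, or fill a call up. It gives the time, the measured TCP pose, the force, the opening and the grip force at its end, in the units of the state.
- get_state(): the state, without advancing time (a new reading comes with each control period).
- eyes.get_image(name): name is "scene" or "top" or "wrist"; returns (picture, depth): 420x560x3 uint8, red, green, blue; 420x560 float32, m along the optical axis (not along the pixel's ray), 0 where there is no reading.
- eyes.camera_info(name): a dict with "fx", "fy", "cx", "cy" (pixels), "R" (3x3) and "t" (3): a world point X has camera coordinates R X + t. Camera axes: x right, y down, z forward; pixel columns grow to the right and rows downward; lengths in m; the calibration is good to about 2 mm. A picture is of the moment at which its call begins: read the wrist's pose just before it. camera_info takes no time and is no camera call; for the wrist camera it gives the pose at the moment of the call.
- order.sign_off(): hands the job in; it is judged then, once.
The state is a dict: "clock": time; "qpos": joint angles; "qd": joint speeds; "effort": joint torques, N m; "position": TCP position; "ee_rot": TCP orientation; "contact_force": force on the tool from outside, world axes, zero at the start; "moment": the same for the moment, N m; "width": finger opening in m; "gripper_force": force on a finger pad.
Only numpy, scipy, OpenCV 4.12 (cv2) and the standard library are available. Lean on these libraries where they do the work, as an engineer would, in place of code of your own. Each camera call takes 0.05 s, during which the arm holds its last target. There are 200 camera calls.

## Task

Put the five scattered make-up things away where each belongs: both brushes lying flat on the floor of the long metal brush tray, one beside the other; the flat tin standing in the wide bay and the small glass jar in the narrow bay of the grey two-bay pot tray; and the closed palette case laid squarely in the middle of the wooden cradle, lengthwise between its two end lips. Leave the varnish bottle and the lipstick among them standing where they are.

Things in the scene. Friction and masses are not known exactly. Their poses are not given: they have to be found in the camera images.
- broad_brush: Flat make-up brush, loose, lying on the table: dark wooden handle 100 mm long and 14 mm thick, steel ferrule, black head 40 mm long, 34 mm wide; 140 mm long overall, 14 mm high throughout. Origin on its axis at the middle of its length (on the handle), 7 mm above what it lies on. x runs along it to the head, z up. 20 to 40 g. It does not roll.
- slim_brush: Like the broad brush but slimmer: black handle 92 mm long and 12 mm wide, steel ferrule, brown head 28 mm long and 18 mm wide; 120 mm long overall and 14 mm high all along. Origin on its axis at the middle of its length (on the handle), 7 mm above what it lies on. x runs along it to the head, z up. 15 to 27 g. It does not roll.
- jar: Small amber glass jar with a brass lid, closed, standing: 40 mm in diameter, 52 mm high. Origin at the centre of its underside, z up. 70 to 120 g.
- tin: Low round steel tin, closed, lid up: 60 mm in diameter, 32 mm high. Origin at the centre of its underside, z up. 60 to 110 g.
- palette: Closed black palette case, a flat box 90 mm long (its x), 46 mm wide (its y), 18 mm high, with a steel seam line. Origin at the centre of its underside, z up. 60 to 110 g.
- brush_tray: Long shallow plain steel tray, fixed to the table, open on top: outside 136 mm (its x) by 176 mm (its y), inside 130 by 170 mm; floor 3 mm thick, walls 3 mm thick with their top edge 15 mm above the table. Origin at the centre of its underside, z up.
- pot_tray: Grey plastic tray with two bays, fixed, outside 92 mm (its x) by 154 mm (its y); floor 3 mm thick, walls and divider 4 mm thick, tops 12 mm above the table. Both bays are 84 mm along x, centred on x = 0. Wide bay: 84 mm along y, centre at y = -31 mm. Narrow bay: 58 mm along y, centre at y = +44 mm. Origin at the centre of the underside, z up.
- cradle: Light wooden cradle, fixed to the table: a base plate 74 mm (its x) by 122 mm (its y), 4 mm thick, with a lip 5 mm thick at each y end, 14 mm high above the table; 112 mm between the lips, open along both long sides. Origin at the centre of its underside, z up.
- varnish: Bystander: loose nail-varnish bottle, square amber glass 26 mm wide with a thin black cap, 60 mm high, standing. Origin at the centre of its underside, z up.
- lipstick: Bystander: loose lipstick, square 21 mm wide, brass below and dark above, 57 mm high, standing. Origin at the centre of its underside, z up.
Mind the look-alikes: they are no part of the job. What is shaped like the broad_brush but turquoise or yellow is not meant.

How it is judged:
By the outcome, as a careful person would: the job done as asked, in the order asked, and still so for the second after the job is handed in, with the robot touching nothing.
It also fails if it takes over 131 s, if anything falls off the work surface, if the arm or the gripper's body presses on something with over 40 N, if the wrist force passes 120 N, or if a joint passes its speed limit or range.

## Working session

There is one attempt and no reset: what is moved stays moved. The work goes in short steps, Python scripts to look and compute and a tool call to move; the robot and the scene stay as the last step left them, time stands still between calls to the robot, and variables do not carry over. Pictures are saved under pics/ and viewed, at most 15 in all, crops included, and the job is handed in when it is done.

Besides the shell and the picture viewer there is one more tool, called after "Call:" as name([rows], argument=value, ...), one row to a line, values as JSON. drive_tool: Moves the arm, as the interface text tells. Its arguments: {"type":"object","properties":{"rows":{"type":"array","items":{"type":"array","items":{"type":"number"}}},"grip":{"type":"number"},"newtons":{"type":"number"}},"required":["rows"]}

```bash
ls; mkdir -p pics; python3 - <<'E'
from rig import get_state, eyes, order, manip
import cv2,numpy as np
s=get_state();print(s['clock'],s['position'],s['ee_rot'],s['width'],manip.finger_overhang)
for n in ['top','scene']:
    im,d=eyes.get_image(n);cv2.imwrite(f'pics/{n}0.png',im[:,:,::-1]);np.savez(f'pics/{n}0.npz',im=im,d=d)
    print(n,eyes.camera_info(n))
E
```

```text
pics
0.0 [ 0.16476964 -0.55034708  0.25243656] [-9.36967186e-04  9.89446736e-01  1.44894021e-01 -3.39022661e-05] 0.08562269101923146 0.022
top {'fx': 438.38505464077275, 'fy': 438.38505464077275, 'cx': 283.2473470069052, 'cy': 210.27253854028396, 'R': array([[ 0.00450828, -0.99998052,  0.0043176 ],
       [-0.98790087, -0.00512307, -0.15500199],
       [ 0.15502109, -0.00356657, -0.98790472]]), 't': array([-0.19577589,  0.5127525 ,  1.34975531])}
scene {'fx': 476.8565010876856, 'fy': 476.8565010876856, 'cx': 281.74098991799906, 'cy': 202.29199602159326, 'R': array([[-0.85926199,  0.51152814, -0.00279264],
       [ 0.31846314,  0.53066428, -0.78547861],
       [-0.40031246, -0.67582127, -0.6188825 ]]), 't': array([ 0.51159528, -0.03295192,  1.40324458])}
```

View pics/top0.png

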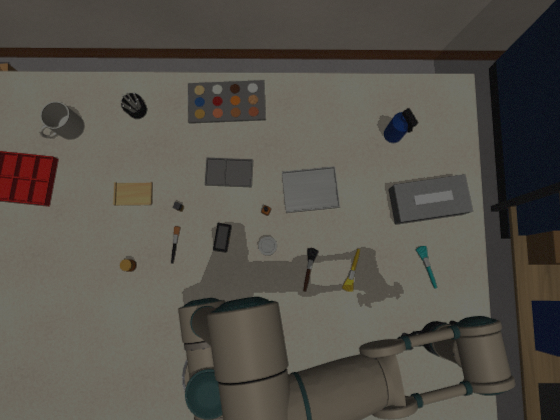

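View pics/scene0.png

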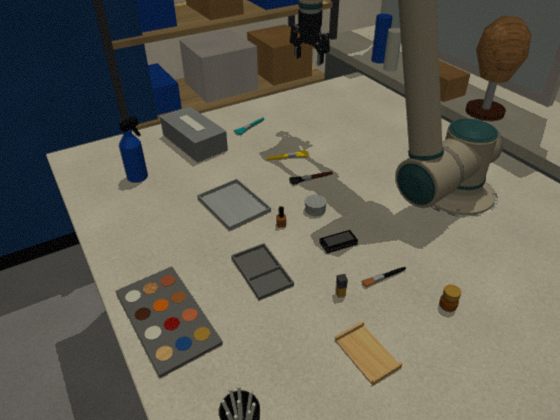

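The top view shows the broad brush at (310,270), slim brush (175,245), tin (267,245), jar (128,265) and palette (222,237). The brush tray is at (310,190), the pot tray at (229,172) and the cradle at (133,194). Varnish is at (266,210) and the lipstick at (178,206). The yellow and turquoise brushes are decoys. The scene view agrees.

```bash
cat > h.py <<'E'
from rig import get_state, eyes, order, manip
import cv2,numpy as np
from scipy.spatial.transform import Rotation as Ro
def cast(ci,u,v,z):
    R,t=np.array(ci['R']),np.array(ci['t']); c=-R.T@t
    d=R.T@np.array([(u-ci['cx'])/ci['fx'],(v-ci['cy'])/ci['fy'],1.])
    return c+d*(z-c[2])/d[2]
def proj(ci,X):
    p=np.array(ci['R'])@np.array(X)+ci['t'];return np.array([ci['cx']+ci['fx']*p[0]/p[2],ci['cy']+ci['fy']*p[1]/p[2]])
def tri(a,b): # a,b=(ci,u,v): midpoint of two rays, gap
    rs=[]
    for ci,u,v in (a,b):
        R,t=np.array(ci['R']),np.array(ci['t']);d=R.T@np.array([(u-ci['cx'])/ci['fx'],(v-ci['cy'])/ci['fy'],1.])
        rs.append((-R.T@t,d/np.linalg.norm(d)))
    (c1,d1),(c2,d2)=rs
    s=np.linalg.lstsq(np.c_[d1,-d2],c2-c1,rcond=None)[0]
    p,q=c1+s[0]*d1,c2+s[1]*d2
    return (p+q)/2,np.linalg.norm(p-q)
def rot(s=None):
    s=s or get_state();q=s['ee_rot'];return Ro.from_quat([q[1],q[2],q[3],q[0]]).as_matrix()
def yaw(s=None):
    R=rot(s);return np.degrees(np.arctan2(R[1,0],R[0,0]))
def go(x,y,z,yw=None,half=True,s0=None):
    """units for move to TCP x,y,z with tool x at yaw yw deg (mod 180 if half)"""
    s=get_state();R=rot(s);d=R.T@(np.array([x,y,z])-s['position'])/.025
    t=0
    if yw is not None:
        t=-(yw-yaw(s)); t=(t+180)%360-180
        if half: t=(t+90)%180-90
    print('units',np.round(d,2),'turn',round(t/6,2),'j6',round(s['qpos'][5],2))
def snap(n,cam='wrist'):
    ci=eyes.camera_info(cam);im,d=eyes.get_image(cam)
    cv2.imwrite(f'pics/{n}.png',im[:,:,::-1]);np.savez(f'pics/{n}.npz',im=im,d=d,**ci);return im,d,ci
def load(n):
    f=np.load(f'pics/{n}.npz');return f['im'],f['d'],{k:f[k] for k in('fx','fy','cx','cy','R','t')}
E
python3 - <<'E'
from h import *
ci=eyes.camera_info('top')
for n,u,v,z in [('broad',310,270,.014),('slim',175,245,.014),('tin',267,245,.032),('jar',128,265,.05),('pal',222,237,.018),('btray',310,190,.015),('pot',229,172,.012),('cradle',133,194,.01),('varn',266,210,.06),('lip',178,206,.057),('yellow',352,270,.014)]:
    p=cast(ci,u,v,z);print(n,p.round(3),np.hypot(p[0],p[1]).round(3))
w=eyes.camera_info('wrist');s=get_state();print(w,yaw());c=-np.array(w['R']).T@w['t'];print('cam in tool',rot().T@(c-s['position']));print('axes in tool',np.array(w['R'])@rot())
go(.40,-.1,.40,0,False)
E
```

```text
broad [ 0.327 -0.279  0.014] 0.43
slim [0.404 0.151 0.014] 0.431
tin [ 0.404 -0.143  0.032] 0.428
jar [0.339 0.285 0.05 ] 0.443
pal [0.43  0.002 0.018] 0.43
btray [ 0.585 -0.28   0.015] 0.649
pot [ 0.644 -0.015  0.012] 0.644
cradle [0.57  0.296 0.01 ] 0.642
varn [ 0.511 -0.139  0.06 ] 0.53
lip [0.523 0.137 0.057] 0.541
yellow [ 0.328 -0.412  0.014] 0.526
{'fx': 293.86179048396656, 'fy': 293.86179048396656, 'cx': 281.52761095038545, 'cy': 213.7220766251327, 'R': array([[ 2.85798984e-01, -9.58289363e-01, -6.61787064e-04],
       [-9.16856836e-01, -2.73642940e-01,  2.90676941e-01],
       [-2.78733714e-01, -8.24684106e-02, -9.56821027e-01]]), 't': array([-0.57465615, -0.03687765,  0.37966163])} 16.659458794984182
cam in tool [ 0.07450465  0.00020366 -0.12105427]
axes in tool [[-9.22409095e-04  9.99999112e-01 -9.61572515e-04]
 [-9.56753875e-01 -1.16223742e-03 -2.90896325e-01]
 [-2.90897184e-01  6.51662814e-04  9.56754098e-01]]
units [ 14.18 -14.57  -5.87] turn 2.78 j6 -0.12
```

```bash
python3 -c "
from h import *
go(.52,-.24,.27,0,False)"
```

```text
units [17.17 -7.82 -0.68] turn 2.78 j6 -0.12
```

Call:
drive_tool([
  [1.2,-0.5,0,0.4],
  [2.6,-1.2,-0.1,0.8],
  [4,-1.8,-0.2,1.3],
  [5.4,-2.5,-0.3,1.8],
  [6.8,-3.1,-0.4,2.3],
  [8.2,-3.7,-0.5,2.78],
  [9.6,-4.4,-0.6,2.78],
  [11,-5,-0.68,2.78],
])

```text
clock: 0.77
position: [0.3933, -0.3504, 0.2702]
ee_rot: [-0.0, 1.0, -0.0, -0.0]
contact_force: [0.0, -1.1, 0.4]
width: 0.0856
gripper_force: 0.0
```

```bash
python3 -c "
from h import *
print(get_state()['position'],yaw());go(.52,-.24,.27,0,False)"
```

```text
[ 0.39332971 -0.35039161  0.27022177] -0.03039962401171641
units [ 5.06 -4.42  0.01] turn -0.01 j6 0.71
```

Call:
drive_tool([
  [0.8,-0.7,0,0],
  [1.8,-1.6,0,0],
  [2.8,-2.4,0,0],
  [3.8,-3.3,0,0],
  [4.6,-4,0,0],
  [5,-4.4,0,0],
  [5,-4.4,0,0],
  [5,-4.4,0,0],
])

```text
clock: 1.43
position: [0.5171, -0.2422, 0.2698]
ee_rot: [0.0, 1.0, 0.001, -0.001]
contact_force: [-0.8, 1.0, 0.4]
width: 0.0853
gripper_force: 0.0
```

```bash
python3 -c "
from h import *
print(get_state()['position'],get_state()['qd'].round(3) if hasattr(get_state()['qd'],'round') else '',yaw());snap('w1')"
```

```text
[ 0.5171487  -0.24223153  0.26981784] [-0.031 -0.009  0.007 -0.007  0.002 -0.001] 0.062578664272022
```

Call:
drive_tool([
  [0,-1.1,0,0],
  [0,-2.4,0,0],
  [0,-3.8,0,0],
  [0,-5,0,0],
  [0,-6,0,0],
  [0,-6.5,0,0],
  [0,-6.5,0,0],
  [0,-6.5,0,0],
])

```text
clock: 2.15
position: [0.5173, -0.0811, 0.2705]
ee_rot: [0.001, 1.0, -0.0, 0.0]
contact_force: [0.7, 0.4, 0.8]
width: 0.0859
gripper_force: 0.0
```

```bash
python3 -c "
from h import *
print(get_state()['position'],yaw());snap('w2')"
```

```text
[ 0.51732639 -0.08108227  0.2704814 ] -0.02122750112987539
```

Call:
drive_tool([
  [0,-1.1,0,0],
  [0,-2.4,0,0],
  [0,-3.8,0,0],
  [0,-5,0,0],
  [0,-6,0,0],
  [0,-6.5,0,0],
  [0,-6.5,0,0],
  [0,-6.5,0,0],
])

```text
clock: 2.87
position: [0.518, 0.0813, 0.2701]
ee_rot: [0.001, 1.0, -0.0, -0.0]
contact_force: [0.3, 0.1, -0.6]
width: 0.0856
gripper_force: 0.0
```

```bash
python3 -c "
from h import *
print(get_state()['position'],yaw());snap('w3')"
```

```text
[0.51804372 0.08128533 0.27012897] -0.020017015897809746
```

Call:
drive_tool([
  [0,-1.1,0,0],
  [0,-2.4,0,0],
  [0,-3.8,0,0],
  [0,-5,0,0],
  [0,-6,0,0],
  [0,-6.5,0,0],
  [0,-6.5,0,0],
  [0,-6.5,0,0],
])

```text
clock: 3.58
position: [0.5181, 0.2436, 0.27]
ee_rot: [0.001, 1.0, -0.0, -0.0]
contact_force: [0.2, 0.0, 0.4]
width: 0.0852
gripper_force: 0.0
```

```bash
python3 -c "
from h import *
print(get_state()['position'],yaw(),get_state()['qpos']);snap('w4')"
```

```text
[0.51807121 0.24363728 0.27000052] -0.03588006669050009 [ 3.19173282e-01  2.63979845e-01  1.48031358e+00 -1.86376469e-03
  1.39817698e+00  1.89091651e+00]
```

View pics/w1.png

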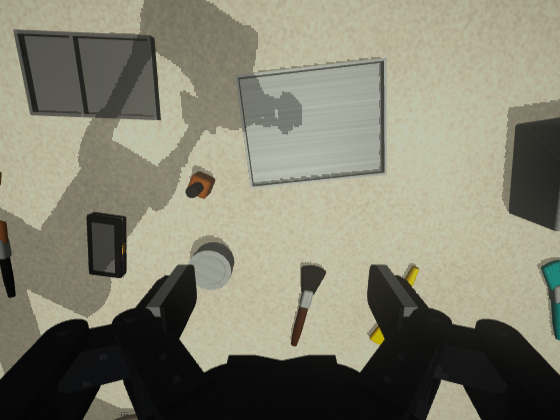

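View pics/w3.png

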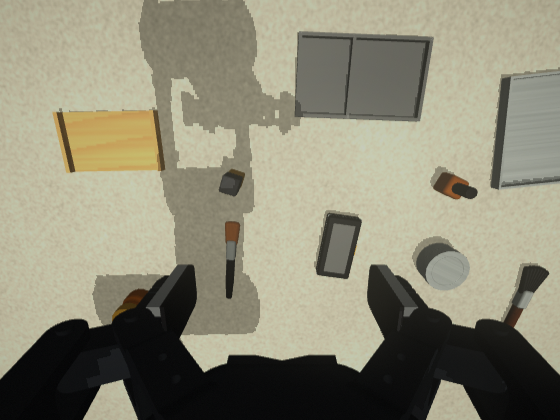

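Wrist view w1 shows the pot tray at (88,75), brush tray (312,122), varnish (200,185), palette (107,245), tin (211,266) and broad brush (308,305). The yellow decoy is at (395,305). w3 shows the cradle at (110,140), lipstick (232,182), slim brush (231,260), palette (338,245), tin (441,266) and the jar, partly hidden, near (135,305).

```bash
cat >> h.py <<'E'
def hmap(d,ci):
    v,u=np.mgrid[:d.shape[0],:d.shape[1]]
    P=np.stack([(u-ci['cx'])/ci['fx']*d,(v-ci['cy'])/ci['fy']*d,d],-1)
    return (P-ci['t'])@np.array(ci['R'])
def blobs(n,lo=.006,hi=.08,amin=60):
    """things standing lo..hi above the table: top height, and outline of the top cast on that plane"""
    im,d,ci=load(n);W=hmap(d,ci);z=W[...,2]
    tab=np.median(z[(d>0)&(abs(z)<.01)])
    m=((d>0)&(z>lo)&(z<hi)).astype(np.uint8)
    N,L,S,C=cv2.connectedComponentsWithStats(m,connectivity=4);out=[]
    for i in range(1,N):
        if S[i,4]<amin: continue
        zz=z[L==i];zt=np.percentile(zz,90)
        t=((L==i)&(z>zt-.004)).astype(np.uint8)
        c=max(cv2.findContours(t,cv2.RETR_EXTERNAL,cv2.CHAIN_APPROX_NONE)[0],key=cv2.contourArea)[:,0]
        q=np.array([cast(ci,a,b,zt)[:2] for a,b in c])
        (x,y),(w,h),a=cv2.minAreaRect((q*1000).astype(np.float32))
        if w<h: w,h,a=h,w,a+90
        a=(a+90)%180-90
        out.append((x,y,w,h,a,zt*1000,c.mean(0),S[i]));
    print(n,'table',round(tab*1000,1))
    for o in out: print('  xy %.0f %.0f size %.0fx%.0f ang %.0f top %.1f'%o[:6],'px',o[6].round(),'col',np.median(im[L==[k for k in range(1,N) if (S[k]==o[7]).all()][0]],0))
    return out
E
python3 - <<'E'
from h import *
for n in('w1','w2','w3','w4'): blobs(n)
E
```

```text
w1 table 0.6
  xy 646 -16 size 155x92 ang 88 top 13.0 px [87. 73.] col [84. 83. 77.]
  xy 589 -282 size 175x136 ang -84 top 16.2 px [315. 122.] col [135. 138. 128.]
  xy 530 -544 size 121x15 ang 15 top 67.7 px [556. 180.] col [46. 46. 42.]
  xy 518 -139 size 14x13 ang -48 top 60.2 px [192. 191.] col [74.  56.5 39. ]
  xy 431 -1 size 90x47 ang -9 top 19.3 px [104. 245.] col [41. 40. 33.]
  xy 406 149 size 117x13 ang -8 top 13.2 px [  5. 261.] col [12. 11. 11.]
  xy 404 -147 size 60x55 ang 15 top 32.8 px [210. 269.] col [151. 155. 144.]
  xy 338 -642 size 138x22 ang 15 top 13.9 px [555. 297.] col [ 31. 103.  94.]
  xy 333 -269 size 137x34 ang -18 top 14.3 px [305. 302.] col [56. 48. 41.]
  xy 384 -429 size 29x12 ang -13 top 13.7 px [413. 275.] col [177.  150.5  30. ]
  xy 280 -393 size 26x22 ang -30 top 12.5 px [377. 336.] col [188. 165.   9.]
w2 table 0.6
  xy 646 -14 size 154x92 ang 88 top 13.3 px [224.  75.] col [77. 76. 69.]
  xy 588 -282 size 177x136 ang -84 top 16.2 px [445. 122.] col [117. 119. 109.]
  xy 573 236 size 74x9 ang 1 top 14.7 px [ 25. 139.] col [82. 63. 37.]
  xy 526
[... 1402 characters left out ...]
 col [65. 41. 15.]
w4 table 0.5
  xy 645 -12 size 156x92 ang 88 top 13.4 px [500.  79.] col [87. 87. 80.]
  xy 588 560 size 123x20 ang -16 top 34.0 px [  6. 130.] col [68.  9.  6.]
  xy 573 238 size 72x5 ang 0 top 15.4 px [285. 140.] col [148. 118.  70.]
  xy 571 354 size 73x6 ang 1 top 15.2 px [191. 142.] col [142. 112.  66.]
  xy 526 142 size 21x21 ang 72 top 58.1 px [369. 185.] col [80. 79. 71.]
  xy 431 5 size 89x47 ang -8 top 19.7 px [456. 246.] col [63. 62. 54.]
  xy 408 153 size 116x18 ang -3 top 14.5 px [344. 258.] col [115.  87.  55.]
  xy 399 -123 size 58x22 ang 15 top 33.0 px [553. 271.] col [62. 63. 56.]
  xy 341 292 size 37x36 ang -14 top 52.8 px [245. 319.] col [84.  53.5 26. ]
```

View pics/w4.png

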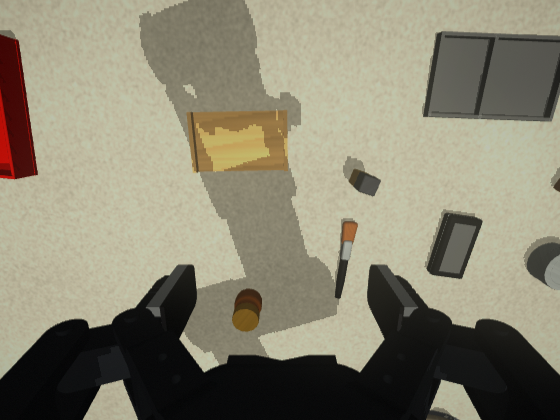

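w4 shows the whole cradle at (238,141), the jar lid at (246,319), slim brush (345,260) and palette (455,245). The four views agree to a few mm. I'll check heights by triangulation and get the brush axes.

```bash
python3 - <<'E'
from h import *
V={n:load(n) for n in('w1','w2','w3','w4')}
B={n:blobs(n) for n in V} if 0 else None
pairs={'pal':('w1',(104,245),'w4',(456,246)),'tin':('w1',(210,269),'w2',(327,269)),'tin2':('w2',(327,269),'w3',(446,270)),'lip':('w2',(89,184),'w4',(369,185)),'slim':('w3',(230,258),'w4',(344,258)),
'pot':('w1',(87,73),'w3',(361,75)),'btray':('w1',(315,122),'w2',(445,122)),'lipL':('w2',(25,139),'w4',(285,140)),'lipR':('w3',(62,142),'w4',(191,142))}
for k,(a,p,b,q) in pairs.items():
    x,g=tri((V[a][2],*p),(V[b][2],*q));print(k,(x*1000).round(1),'gap',round(g*1000,1))
# jar and brush axes from slices
def axis(n,c,r,lo=.006):
    im,d,ci=V[n];W=hmap(d,ci);m=(W[...,2]>lo)&(W[...,2]<.03)&(d>0)&(np.hypot(W[...,0]-c[0],W[...,1]-c[1])<r)
    v,u=np.nonzero(m);q=np.array([cast(ci,a,b,.014)[:2] for a,b in zip(u,v)])
    e=np.linalg.svd(q-q.mean(0),full_matrices=0)[2][0]
    for _ in range(4):
        e=e*np.sign(e[0]);o=np.array([-e[1],e[0]]);s=q@e;w=q@o;ed=np.linspace(s.min(),s.max(),25)
        mid=np.array([[ (ed[i]+ed[i+1])/2,(w[k].min()+w[k].max())/2,np.ptp(w[k])] for i in range(1,23) for k in [(s>=ed[i])&(s<ed[i+1])] if k.sum()>2])
        p=np.polyfit(mid[:,0],mid[:,1],1);e=e+p[0]*o;e/=np.linalg.norm(e)
    o=np.array([-e[1],e[0]]);s=q@e;c0=(s.min()+s.max())/2
    w=np.median(q@o);w=np.interp(c0,mid[:,0],mid[:,1])
    print(n,'centre',((e*c0+o*w)*1000).round(1),'ang',np.degrees(np.arctan2(e[1],e[0])).round(1),'len',round(np.ptp(s)*1000),'widths',(mid[::4,2]*1000).round())
axis('w1',(.333,-.269),.095);axis('w3',(.408,.152),.085);axis('w4',(.408,.152),.085)
for n in V:
    im,d,ci=V[n];W=hmap(d,ci);R=np.array(ci['R']);c=-R.T@ci['t']
    f=(d>0)&(W[...,2]>.1);print('lowest finger z below tcp',(.27-np.percentile(W[...,2][f],[0,.1,1])).round(4))
print(dir(manip))
go(.333,-.269,.15,-15,False)
E
```

```text
pal [431.9   1.8  16.1] gap 0.9
tin [ 401.2 -144.4   26.5] gap 0.2
tin2 [ 402.8 -143.8   30.3] gap 1.0
lip [525.7 141.3  55.1] gap 1.1
slim [410.6 153.9   9.1] gap 0.4
pot [648.8 -13.8  11.2] gap 0.7
btray [ 594.4 -283.9   12. ] gap 0.4
lipL [574.5 238.3  12.5] gap 1.0
lipR [571.7 356.7  10.2] gap 0.2
w1 centre [ 331.9 -275.2] ang -11.9 len 140 widths [11. 13. 13. 16. 22. 34.]
w3 centre [408.5 153.2] ang -5.4 len 120 widths [ 7. 10. 11. 13. 15. 19.]
w4 centre [408.8 155.2] ang -5.7 len 119 widths [ 9. 11. 12. 13. 16. 20.]
lowest finger z below tcp [0.0098 0.0073 0.0013]
lowest finger z below tcp [0.0085 0.0068 0.0006]
lowest finger z below tcp [0.0095 0.0072 0.001 ]
lowest finger z below tcp [0.0093 0.0074 0.0012]
['MotionError', '__class__', '__delattr__', '__dict__', '__dir__', '__doc__', '__eq__', '__format__', '__ge__', '__getattribute__', '__getstate__', '__gt__', '__hash__', '__init__', '__init_subclass__', '__le__', '__lt__', '__module__', '__ne__', '__new__', '__reduce__', '__reduce_ex__', '__repr__', '__setattr__', '__sizeof__', '__str__', '__subclasshook__', '__weakref__', 'finger_overhang']
units [-7.37 20.49  4.85] turn 2.49 j6 1.89
```

Call:
drive_tool([
  [-0.4,1.2,0.2,0.2],
  [-0.9,2.7,0.5,0.4],
  [-1.4,4.2,0.9,0.7],
  [-2,5.8,1.3,1],
  [-2.5,7.3,1.7,1.3],
  [-3.1,8.9,2.1,1.6],
  [-3.7,10.5,2.4,1.8],
  [-4.2,12,2.8,2],
], grip=45, newtons=30)

```text
clock: 4.3
position: [0.412, -0.0539, 0.2015]
ee_rot: [0.001, 0.994, -0.106, 0.0]
contact_force: [0.8, -1.4, 0.3]
width: 0.0451
gripper_force: 0.0
```

```bash
python3 -c "
from h import *
go(.332,-.2735,.12,-12,False)"
```

```text
units [-1.28  9.26  3.27] turn -0.03 j6 1.49
```

Call:
drive_tool([
  [-0.2,1.4,0.4,0],
  [-0.4,2.9,1,0],
  [-0.6,4.4,1.5,0],
  [-0.8,5.9,2.1,0],
  [-1.1,7.4,2.7,0],
  [-1.2,8.5,3.1,0],
  [-1.28,9.1,3.2,0],
  [-1.28,9.2,3.2,0],
])

```text
clock: 4.97
position: [0.3323, -0.2725, 0.1208]
ee_rot: [0.001, 0.994, -0.107, -0.001]
contact_force: [0.6, -0.0, -0.6]
width: 0.045
gripper_force: 0.0
```

```bash
python3 -c "
from h import *
snap('b1');blobs('b1');s=get_state();print(s['position'],yaw());go(.332,-.2735,.026,-12,False)"
```

```text
b1 table 0.4
  xy 508 -142 size 18x13 ang 65 top 30.4 px [17. 10.] col [52. 29. 10.]
  xy 331 -408 size 135x34 ang -11 top 14.5 px [457. 183.] col [201. 176.  35.]
  xy 403 -146 size 60x59 ang -72 top 32.8 px [ 87. 171.] col [157. 161. 150.]
  xy 331 -270 size 136x34 ang -18 top 14.4 px [286. 208.] col [61. 54. 42.]
[ 0.33300225 -0.2714721   0.12120513] -12.300291807545129
units [-0.02  0.09  3.81] turn -0.05 j6 0.94
```

View pics/b1.png

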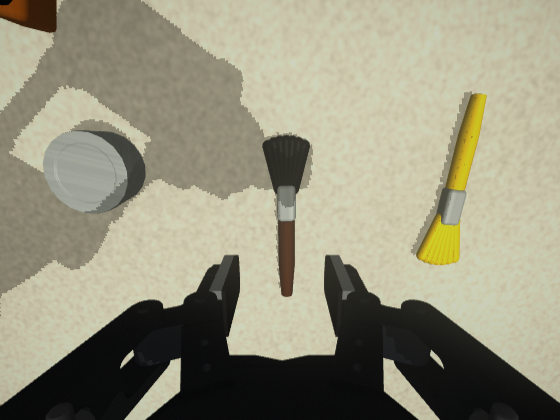

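The picture shows the broad brush running vertically at u≈287, midway between the fingers. I'll descend, close and lift.

Call:
drive_tool([
  [0,0.05,0.6,0],
  [0,0.08,1.5,0],
  [0,0.08,2.4,0],
  [0,0.08,3.2,0],
  [0,0.08,3.65,0],
  [0,0.08,3.8,0],
  [0,0.08,3.8,0],
  [0,0.08,3.8,0],
])

```text
clock: 5.68
position: [0.3346, -0.2711, 0.027]
ee_rot: [0.0, 0.995, -0.105, 0.0]
contact_force: [-0.5, 0.3, 0.7]
width: 0.0447
gripper_force: 0.0
```

Call:
drive_tool([
  [0,0,0,0],
  [0,0,0,0],
  [0,0,0,0],
  [0,0,0,0],
  [0,0,0,0],
  [0,0,0,0],
  [0,0,0,0],
  [0,0,0,0],
], grip=5, newtons=30)

```text
clock: 6.35
position: [0.3348, -0.2716, 0.0273]
ee_rot: [0.001, 0.995, -0.105, 0.001]
contact_force: [0.7, 0.7, 6.8]
width: 0.0133
gripper_force: 30.2
```

Call:
drive_tool([
  [0,0,-0.6,0],
  [0,0,-1.6,0],
  [0,0,-2.8,-1],
  [0,0,-3.4,-2.1],
  [0,0,-3.6,-3.2],
  [0,0,-3.6,-4.3],
  [0,0,-3.6,-5.4],
  [0,0,-3.6,-6.5],
])

```text
clock: 7.02
position: [0.3343, -0.2711, 0.1169]
ee_rot: [0.0, 0.972, 0.236, 0.0]
contact_force: [0.0, -0.2, -0.8]
width: 0.0129
gripper_force: 29.4
```

```bash
python3 -c "
from h import *
go(.560,-.286,.11,96,False)"
```

```text
units [7.75 4.67 0.28] turn -11.45 j6 0.25
```

Call:
drive_tool([
  [0.8,0.5,0,-1.1],
  [1.9,1.1,0,-2.2],
  [3,1.8,0,-3.3],
  [4.2,2.5,0,-4.4],
  [5.4,3.2,0,-5.5],
  [6.6,4,0.1,-6.6],
  [7.4,4.5,0.2,-7.7],
  [7.75,4.67,0.28,-8.8],
])

```text
clock: 7.68
position: [0.564, -0.2879, 0.1093]
ee_rot: [0.002, 0.765, 0.644, 0.001]
contact_force: [-0.1, 0.1, 1.0]
width: 0.013
gripper_force: 29.4
```

```bash
python3 -c "
from h import *
go(.560,-.286,.09,96,False)"
```

```text
units [ 0.05 -0.17  0.77] turn -2.64 j6 -0.41
```

Call:
drive_tool([
  [0.05,-0.1,0.2,-0.8],
  [0.05,-0.17,0.5,-1.7],
  [0.05,-0.17,0.7,-2.4],
  [0.05,-0.17,0.77,-2.64],
  [0.05,-0.17,0.77,-2.64],
  [0.05,-0.17,0.77,-2.64],
  [0.05,-0.17,0.77,-2.64],
  [0.05,-0.17,0.77,-2.64],
])

```text
clock: 8.35
position: [0.5561, -0.2854, 0.0905]
ee_rot: [0.0, 0.672, 0.741, 0.0]
contact_force: [-0.2, 0.3, -1.2]
width: 0.0132
gripper_force: 29.4
```

```bash
python3 -c "
from h import *
snap('b2');snap('t2','top');s=get_state();print(s['position'],yaw());go(.560,-.286,.031,96,False)"
```

```text
[ 0.55611071 -0.28537506  0.09043132] 95.60276940027326
units [-0.04  0.15  2.38] turn -0.07 j6 -0.68
```

View pics/b2.png

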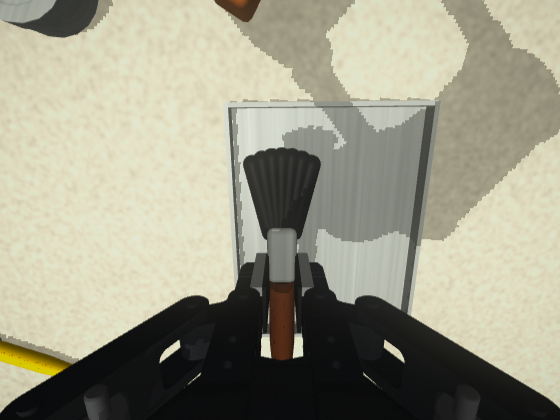

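The broad brush (axis at u≈282) hangs parallel to the tray, clear of the left wall (u≈238) and the far wall (v≈103). I'll lower it.

Call:
drive_tool([
  [0,0.15,0.4,0],
  [0,0.22,1,0],
  [0,0.22,1.6,0],
  [0,0.22,2.1,0],
  [0,0.22,2.3,0],
  [0,0.22,2.4,0],
  [0,0.22,2.4,0],
  [0,0.22,2.4,0],
])

```text
clock: 9.12
position: [0.5618, -0.2848, 0.0302]
ee_rot: [0.0, 0.672, 0.741, 0.0]
contact_force: [0.1, 0.5, -0.2]
width: 0.0129
gripper_force: 29.8
```

Call:
drive_tool([
  [0,0,0,0],
  [0,0,0,0],
  [0,0,0,0],
  [0,0,0,0],
  [0,0,-0.3,0],
  [0,0,-1.2,0],
  [0,0,-2.4,0],
  [0,0,-3.6,0],
], grip=28)

```text
clock: 9.78
position: [0.5609, -0.2844, 0.1208]
ee_rot: [-0.001, 0.672, 0.741, -0.0]
contact_force: [-0.1, -0.1, -0.4]
width: 0.0285
gripper_force: 0.0
```

```bash
python3 -c "
from h import *
s=get_state();print(s['position'],yaw());go(.409,.154,.16,-5.5,False)"
```

```text
[ 0.56092129 -0.28437467  0.12080881] 95.61747062707018
units [18.05 -4.33 -1.54] turn 16.85 j6 -0.68
```

Call:
drive_tool([
  [0.4,-0.1,-0.8,1],
  [1.4,-0.3,-1.5,2.1],
  [2.7,-0.6,-1.9,3.2],
  [4.1,-1,-2,4.3],
  [5.5,-1.3,-2,5.4],
  [6.9,-1.7,-2,6.5],
  [8.3,-2,-2,7.6],
  [9.7,-2.3,-2,8.7],
], grip=45)

```text
clock: 10.45
position: [0.4796, -0.0476, 0.1708]
ee_rot: [0.0, 0.93, 0.367, 0.0]
contact_force: [0.4, 0.6, -0.1]
width: 0.0452
gripper_force: 0.0
```

```bash
python3 -c "
from h import *
s=get_state();print(s['position'],yaw());go(.409,.154,.14,-5.5,False)"
```

```text
[ 0.47959773 -0.04760331  0.1707955 ] 43.05661731890376
units [ 3.44 -7.82  1.23] turn 8.09 j6 0.58
```

Call:
drive_tool([
  [0.5,-1.2,0.1,1.1],
  [1,-2.4,0.3,2.2],
  [1.5,-3.6,0.5,3.3],
  [2,-4.7,0.7,4.4],
  [2.5,-5.8,0.9,5.5],
  [2.9,-6.8,1.1,6.5],
  [3.1,-7.3,1.2,7.5],
  [3.2,-7.6,1.2,8],
])

```text
clock: 11.12
position: [0.4066, 0.1456, 0.1401]
ee_rot: [-0.0, 0.999, -0.041, -0.0]
contact_force: [0.2, -0.4, -0.5]
width: 0.0451
gripper_force: 0.0
```

```bash
python3 -c "
from h import *
s=get_state();print(s['position'],yaw());go(.4085,.154,.12,-5.5,False)"
```

```text
[0.40655772 0.14564873 0.14011237] -4.6991136036970325
units [ 0.05 -0.34  0.8 ] turn 0.13 j6 1.83
```

Call:
drive_tool([
  [0.05,-0.2,0.3,0.1],
  [0.05,-0.3,0.7,0.1],
  [0.05,-0.3,0.8,0.1],
  [0.05,-0.3,0.8,0.1],
  [0.05,-0.3,0.8,0.1],
  [0.05,-0.3,0.8,0.1],
  [0.05,-0.3,0.8,0.1],
  [0.05,-0.3,0.8,0.1],
])

```text
clock: 11.78
position: [0.4102, 0.1511, 0.1204]
ee_rot: [-0.0, 0.999, -0.045, 0.0]
contact_force: [1.6, -1.3, -0.4]
width: 0.045
gripper_force: 0.0
```

```bash
python3 -c "
from h import *
snap('s1');blobs('s1');s=get_state();print(s['position'],yaw());go(.4085,.154,.027,-5.5,False)"
```

```text
s1 table 0.5
  xy 554 237 size 37x7 ang 1 top 15.0 px [135.  30.] col [156. 121.  68.]
  xy 524 142 size 21x21 ang -19 top 58.2 px [279.  49.] col [87. 85. 80.]
  xy 430 5 size 88x46 ang -9 top 19.7 px [470. 177.] col [76. 75. 66.]
  xy 407 157 size 117x19 ang -9 top 14.3 px [278. 215.] col [116.  83.  50.]
  xy 352 299 size 32x9 ang -58 top 52.3 px [ 96. 326.] col [76. 48. 18.]
[0.41010454 0.1511995  0.12030379] -5.1990622987453134
units [-0.08 -0.11  3.73] turn 0.05 j6 1.86
```

View pics/s1.png

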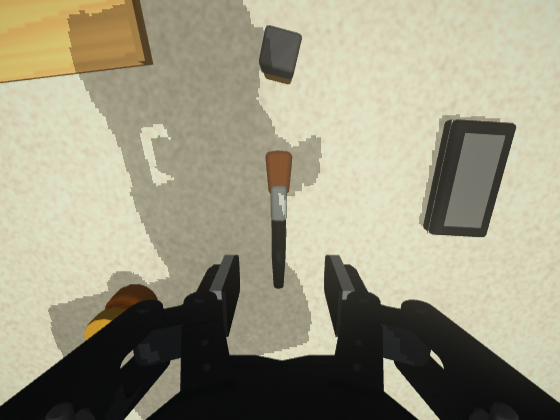

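The slim brush is at u≈280, between the fingers. The lipstick (280,55) and jar (120,315) are clear of them.

Call:
drive_tool([
  [-0.05,-0.1,0.6,0],
  [-0.08,-0.1,1.5,0],
  [-0.08,-0.1,2.4,0],
  [-0.08,-0.1,3.2,0],
  [-0.08,-0.1,3.6,0],
  [-0.08,-0.1,3.75,0],
  [-0.08,-0.1,3.75,0],
  [-0.08,-0.1,3.75,0],
])

```text
clock: 12.5
position: [0.4086, 0.1541, 0.0267]
ee_rot: [-0.0, 0.999, -0.045, 0.0]
contact_force: [0.2, -0.5, -0.1]
width: 0.0451
gripper_force: 0.0
```

Call:
drive_tool([
  [0,0,0,0],
  [0,0,0,0],
  [0,0,0,0],
  [0,0,0,0],
  [0,0,0,0],
  [0,0,0,0],
  [0,0,0,0],
  [0,0,0,0],
], grip=4)

```text
clock: 13.17
position: [0.4087, 0.1542, 0.0272]
ee_rot: [-0.0, 0.999, -0.045, 0.001]
contact_force: [-1.2, 0.7, 7.6]
width: 0.0111
gripper_force: 31.5
```

Call:
drive_tool([
  [0,0,-0.6,0],
  [0,0,-1.6,0],
  [0,0,-2.8,0],
  [0,0,-4,-1.1],
  [0,0,-4.6,-2.2],
  [0,0,-5,-3.3],
  [0,0,-5,-4.4],
  [0,0,-5,-5.5],
])

```text
clock: 13.83
position: [0.4085, 0.1541, 0.1524]
ee_rot: [0.0, 0.97, 0.243, 0.001]
contact_force: [-0.9, 0.1, -0.8]
width: 0.011
gripper_force: 30.7
```

```bash
python3 -c "
from h import *
snap('t3','top')
im,d,ci=load('t2');s=get_state();print(s['position'],yaw());go(.614,-.280,.15,96,False)"
```

```text
[0.40809514 0.15407074 0.15195913] 28.34993525123438
units [-1.   19.19  0.09] turn -11.28 j6 1.28
```

Call:
drive_tool([
  [0,0.8,0,-0.6],
  [-0.1,2,0,-1.4],
  [-0.2,3.4,0,-2.4],
  [-0.3,4.9,0,-3.4],
  [-0.3,6.4,0,-4.4],
  [-0.4,7.9,0,-5.4],
  [-0.5,9.4,0,-6.4],
  [-0.6,10.9,0,-7.4],
])

```text
clock: 14.55
position: [0.5222, -0.0957, 0.1512]
ee_rot: [-0.0, 0.807, 0.59, -0.0]
contact_force: [0.6, 0.6, -0.9]
width: 0.0106
gripper_force: 30.7
```

```bash
python3 -c "
from h import *
s=get_state();print(s['position'],yaw());go(.614,-.280,.14,96,False)"
```

```text
[ 0.52217377 -0.09573719  0.15117082] 72.35501811393789
units [-5.91  5.73  0.44] turn -3.94 j6 -0.0
```

Call:
drive_tool([
  [-1,1,0,-0.8],
  [-2.1,2,0.1,-1.6],
  [-3.2,3,0.2,-2.4],
  [-4.3,4,0.3,-3.2],
  [-5.2,4.9,0.4,-3.7],
  [-5.6,5.3,0.4,-3.8],
  [-5.7,5.4,0.4,-3.8],
  [-5.7,5.4,0.4,-3.8],
])

```text
clock: 15.22
position: [0.6068, -0.2715, 0.1405]
ee_rot: [-0.001, 0.677, 0.736, -0.0]
contact_force: [0.0, 1.0, -0.5]
width: 0.0108
gripper_force: 30.7
```

```bash
python3 -c "
from h import *
s=get_state();print(s['position'],yaw());snap('s2');blobs('s2',hi=.06);go(.614,-.280,.0305,96,False)"
```

```text
[ 0.60683133 -0.27151865  0.14051527] 94.83759982320746
s2 table 0.6
  xy 419 -154 size 47x30 ang 79 top 32.7 px [21. 31.] col [145. 149. 139.]
  xy 520 -140 size 14x11 ang 52 top 51.6 px [158.  15.] col [87. 59. 35.]
  xy 588 -276 size 163x136 ang -84 top 16.2 px [258. 180.] col [165. 168. 153.]
  xy 557 -288 size 132x33 ang 90 top 17.5 px [230. 213.] col [61. 54. 48.]
  xy 367 -422 size 64x15 ang -17 top 14.3 px [ 31. 336.] col [179.5 146.    0. ]
units [-0.42  0.28  4.41] turn -0.18 j6 -0.61
```

View pics/s2.png

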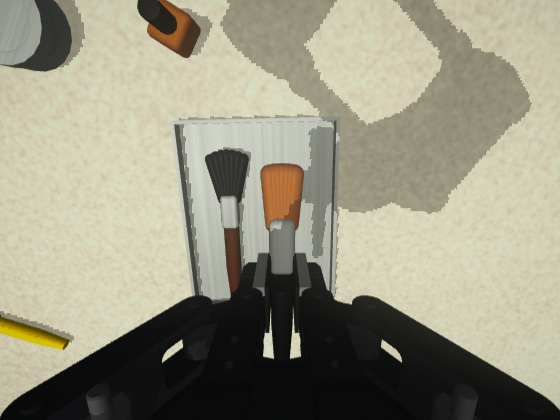

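The broad brush lies flat in the tray (head at (227,175), top at 17.5 mm). The slim brush hangs beside it at u≈282. I'll lower it.

Call:
drive_tool([
  [-0.3,0.2,0.6,-0.1],
  [-0.4,0.3,1.6,-0.18],
  [-0.4,0.3,2.6,-0.18],
  [-0.4,0.3,3.5,-0.18],
  [-0.4,0.3,4.1,-0.18],
  [-0.4,0.3,4.4,-0.18],
  [-0.4,0.3,4.41,-0.18],
  [-0.4,0.3,4.41,-0.18],
])

```text
clock: 15.93
position: [0.6152, -0.2792, 0.0308]
ee_rot: [-0.0, 0.668, 0.744, -0.0]
contact_force: [-0.1, 0.5, -0.2]
width: 0.0112
gripper_force: 32.4
```

Call:
drive_tool([
  [0,0,0,0],
  [0,0,0,0],
  [0,0,0,0],
  [0,0,0,0],
  [0,0,-0.3,0],
  [0,0,-1.2,0],
  [0,0,-2.4,0],
  [0,0,-3.8,0],
], grip=26)

```text
clock: 16.6
position: [0.6142, -0.2797, 0.1259]
ee_rot: [-0.002, 0.669, 0.744, -0.0]
contact_force: [0.3, -0.3, -0.1]
width: 0.0258
gripper_force: 0.0
```

```bash
python3 -c "
from h import *
s=get_state();print(s['position'],yaw());snap('s3');blobs('s3',hi=.06)
# tin: tool yaw 45?
go(.404,-.1445,.15,0,False)"
```

```text
[ 0.6142468  -0.27965218  0.12589518] 96.0927706978257
s3 table 0.6
  xy 427 -160 size 25x12 ang 80 top 32.2 px [ 8. 16.] col [47. 49. 45.]
  xy 518 -148 size 28x15 ang 6 top 32.0 px [154.  10.] col [77. 52. 30.]
  xy 588 -275 size 160x136 ang -84 top 16.1 px [244. 165.] col [138. 140. 130.]
  xy 557 -286 size 129x34 ang 89 top 17.5 px [218. 202.] col [60. 54. 49.]
  xy 614 -282 size 117x18 ang -87 top 17.4 px [284. 212.] col [116.  90.  59.]
  xy 623 -363 size 48x5 ang 6 top 16.0 px [282. 307.] col [70. 72. 66.]
  xy 380 -426 size 40x16 ang -16 top 14.0 px [ 19. 338.] col [166.5 134.    0. ]
units [ 6.38 -7.94 -0.71] turn 16.02 j6 -0.64
```

Both brushes lie flat (tops at 17.5 and 17.4 mm). Next is the tin.

Call:
drive_tool([
  [0.8,-0.9,-0.3,0.2],
  [1.6,-1.9,-0.5,0.4],
  [2.5,-3,-0.7,0.7],
  [3.4,-4.2,-0.7,1],
  [4.3,-5.4,-0.6,1.3],
  [5.2,-6.5,-0.3,1.3],
  [5.9,-7.4,0,1.3],
  [6.2,-7.8,0.2,1.3],
], grip=85)

```text
clock: 17.32
position: [0.4004, -0.1439, 0.1209]
ee_rot: [-0.002, 0.717, 0.697, -0.001]
contact_force: [1.0, 0.5, -0.7]
width: 0.0849
gripper_force: 0.0
```

```bash
python3 -c "
from h import *
s=get_state();print(s['position'],yaw());go(.404,-.1445,.10,88,False)"
```

```text
[ 0.40038744 -0.14391711  0.12085236] 88.3204632830723
units [-0.02  0.15  0.83] turn 0.05 j6 -0.48
```

Call:
drive_tool([
  [0,0.1,0.6,0],
  [0,0.13,1.5,0],
  [0,0.13,2.4,0],
  [0,0.13,3.1,0],
  [0,0.13,3.5,0],
  [0,0.13,3.68,0],
  [0,0.13,3.68,0],
  [0,0.13,3.68,0],
])

```text
clock: 17.98
position: [0.4087, -0.1472, 0.0296]
ee_rot: [0.001, 0.718, 0.697, 0.0]
contact_force: [-0.1, 0.8, 0.5]
width: 0.0848
gripper_force: 0.0
```

Call:
drive_tool([
  [0,0,0,0],
  [0,0,0,0],
  [0,0,0,0],
  [0,0,0,0],
  [0,0,0,0],
  [0,0,0,0],
  [0,0,0,0],
  [0,0,0,0],
], grip=50, newtons=30)

```text
clock: 18.65
position: [0.4086, -0.1471, 0.0301]
ee_rot: [0.001, 0.717, 0.697, 0.0]
contact_force: [-0.6, 0.2, 5.1]
width: 0.0579
gripper_force: 31.0
```

Call:
drive_tool([
  [0,0,-0.5,0],
  [0,0,-1.4,0],
  [0,0,-2.6,0],
  [0,0,-3.4,0],
  [0,0,-3.8,0],
  [0,0,-4,0],
  [0,0,-4,0],
  [0,0,-4,0],
])

```text
clock: 19.32
position: [0.4079, -0.1467, 0.1289]
ee_rot: [-0.0, 0.718, 0.697, -0.0]
contact_force: [-0.2, 0.3, -0.4]
width: 0.0582
gripper_force: 32.7
```

```bash
python3 -c "
from h import *
s=get_state();print(s['position'],yaw());go(.6445,-.045,.13,88,False)"
```

```text
[ 0.40792418 -0.14672233  0.12891157] 88.30284937856621
units [ 4.35  9.34 -0.04] turn 0.05 j6 -0.48
```

Call:
drive_tool([
  [0.4,0.9,0,0],
  [0.9,2,0,0],
  [1.5,3.3,0,0],
  [2.2,4.8,0,0],
  [2.9,6.3,0,0],
  [3.6,7.7,0,0],
  [4.1,8.8,0,0],
  [4.3,9.3,0,0],
])

```text
clock: 19.98
position: [0.6472, -0.0442, 0.1268]
ee_rot: [-0.0, 0.717, 0.697, 0.001]
contact_force: [-0.1, -0.1, -0.4]
width: 0.0576
gripper_force: 32.8
```

Call:
drive_tool([
  [0,0,0,0],
  [0,0,0.3,0],
  [0,0,0.8,0],
  [0,0,1.2,0],
  [0,0,1.5,0],
  [0,0,1.6,0],
  [0,0,1.6,0],
  [0,0,1.6,0],
])

```text
clock: 20.65
position: [0.6436, -0.0466, 0.0891]
ee_rot: [0.0, 0.718, 0.696, -0.0]
contact_force: [-0.3, 0.5, -0.3]
width: 0.0578
gripper_force: 32.8
```

```bash
python3 -c "
from h import *
s=get_state();print(s['position'],yaw());snap('n1');blobs('n1');go(.6445,-.045,.033,88,False)"
```

```text
[ 0.64361399 -0.04663665  0.08914086] 88.27581027210202
n1 table 0.6
  xy 821 -40 size 192x36 ang -76 top 13.4 px [546. 201.] col [118. 116. 106.]
  xy 645 -3 size 131x107 ang 88 top 13.3 px [282. 161.] col [95. 94. 86.]
  xy 470 -4 size 47x20 ang 73 top 19.1 px [ 13. 181.] col [27. 26. 25.]
  xy 644 -18 size 42x10 ang -1 top 75.1 px [281. 221.] col [75. 77. 72.]
  xy 524 -200 size 37x17 ang 41 top 15.8 px [149. 406.] col [65. 67. 62.]
units [0.06 0.02 2.26] turn 0.05 j6 -0.15
```

View pics/n1.png

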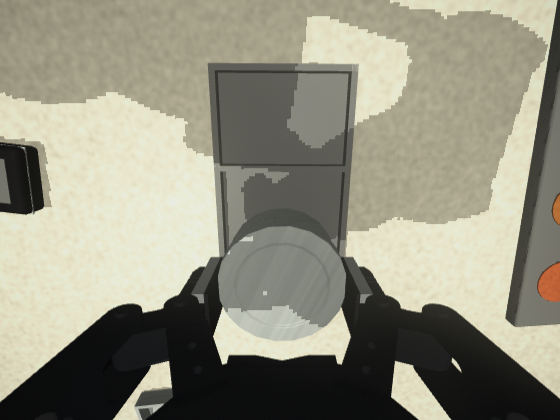

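The tin (282,282) is laterally centred on the pot tray, and the divider is at v≈166. I'll lower it into the wide bay.

Call:
drive_tool([
  [0.05,0,0.4,0],
  [0.05,0,1,0],
  [0.05,0,1.5,0],
  [0.05,0,1.9,0],
  [0.05,0,2.15,0],
  [0.05,0,2.25,0],
  [0.05,0,2.25,0],
  [0.05,0,2.25,0],
])

```text
clock: 21.37
position: [0.6442, -0.0451, 0.0331]
ee_rot: [0.0, 0.717, 0.697, 0.0]
contact_force: [-0.6, 0.2, 1.0]
width: 0.0579
gripper_force: 33.0
```

Call:
drive_tool([
  [0,0,0,0],
  [0,0,0,0],
  [0,0,0,0],
  [0,0,0,0],
  [0,0,-0.3,0],
  [0,0,-1.2,0],
  [0,0,-2.4,0],
  [0,0,-3.6,0],
], grip=80)

```text
clock: 22.03
position: [0.6433, -0.045, 0.1235]
ee_rot: [-0.001, 0.718, 0.697, -0.001]
contact_force: [0.8, -0.8, -0.5]
width: 0.0799
gripper_force: 0.0
```

```bash
python3 -c "
from h import *
s=get_state();print(s['position'],yaw());go(.341,.2925,.16,88,False)"
```

```text
[ 0.64327226 -0.04502571  0.12353389] 88.29992771893409
units [ 13.14 -12.49  -1.43] turn 0.05 j6 -0.15
```

Call:
drive_tool([
  [0.4,-0.6,-1,0],
  [1.1,-1.5,-1.7,0],
  [2,-2.6,-2,0],
  [2.9,-3.8,-2,0],
  [3.8,-4.9,-2,0],
  [4.7,-6,-2,0],
  [5.6,-7.1,-2,0],
  [6.5,-8.2,-2,0],
])

```text
clock: 22.7
position: [0.4424, 0.1243, 0.1735]
ee_rot: [0.0, 0.718, 0.696, 0.0]
contact_force: [-0.5, -0.4, 0.4]
width: 0.0802
gripper_force: 0.0
```

Call:
drive_tool([
  [0.8,-1,0,0],
  [1.7,-2.1,0,0],
  [2.5,-3,0.2,0],
  [3,-3.6,0.4,0],
  [3.3,-4,0.5,0],
  [3.3,-4,0.5,0],
  [3.3,-4,0.5,0],
  [3.3,-4,0.5,0],
])

```text
clock: 23.37
position: [0.3474, 0.2087, 0.1609]
ee_rot: [0.001, 0.717, 0.697, 0.001]
contact_force: [-0.1, 0.5, 0.2]
width: 0.0801
gripper_force: 0.0
```

```bash
python3 -c "
from h import *
s=get_state();print(s['position'],yaw());snap('j1');blobs('j1');go(.341,.2925,.12,88,False)"
```

```text
[0.34735312 0.20873037 0.16091183] 88.30692202808454
j1 table 0.5
  xy 552 354 size 42x6 ang 1 top 15.1 px [533.  22.] col [182. 150.  84.]
  xy 339 293 size 35x35 ang -2 top 53.3 px [266. 110.] col [144. 110.  46.]
  xy 567 239 size 68x6 ang 1 top 15.1 px [522. 167.] col [196.  159.5  92. ]
  xy 523 144 size 24x22 ang -19 top 57.7 px [486. 286.] col [72. 69. 43.]
  xy 50 37 size 43x20 ang 73 top 28.3 px [  6. 368.] col [106.  98.  78.]
  xy 620 63 size 48x20 ang 16 top 13.1 px [534. 328.] col [45. 45. 40.]
  xy 416 28 size 25x11 ang -25 top 18.4 px [349. 363.] col [18. 18. 16.]
  xy 654 0 size 15x7 ang -2 top 12.9 px [555. 372.] col [32. 32. 29.]
units [ 3.35 -0.36  1.63] turn 0.04 j6 0.4
```

Call:
drive_tool([
  [0.6,-0.1,0,0],
  [1.4,-0.2,0,0],
  [2.3,-0.35,0,0],
  [3,-0.42,0,0],
  [3.3,-0.42,0,0],
  [3.37,-0.42,0.2,0],
  [3.37,-0.42,0.6,0],
  [3.37,-0.42,0.8,0],
])

```text
clock: 24.08
position: [0.3383, 0.2922, 0.1392]
ee_rot: [0.0, 0.718, 0.696, -0.001]
contact_force: [-1.2, -0.5, -0.2]
width: 0.0798
gripper_force: 0.0
```

Call:
drive_tool([
  [0,0,0.5,0],
  [0,0,1.4,0],
  [0,0,2.4,0],
  [0,0,3.3,0],
  [0,0,3.9,0],
  [0,0,4.15,0],
  [0,0,4.15,0],
  [0,0,4.15,0],
])

```text
clock: 24.75
position: [0.3387, 0.293, 0.0367]
ee_rot: [0.0, 0.718, 0.696, -0.0]
contact_force: [0.4, -0.5, -0.4]
width: 0.0801
gripper_force: 0.0
```

Call:
drive_tool([
  [0,0,0,0],
  [0,0,0,0],
  [0,0,0,0],
  [0,0,0,0],
  [0,0,0,0],
  [0,0,0,0],
  [0,0,0,0],
  [0,0,0,0],
], grip=30)

```text
clock: 25.42
position: [0.3388, 0.2937, 0.0375]
ee_rot: [0.0, 0.717, 0.697, 0.001]
contact_force: [-0.1, -0.4, 6.5]
width: 0.0379
gripper_force: 29.5
```

Call:
drive_tool([
  [0,0,-0.5,0],
  [0,0,-1.4,0],
  [0,0,-2.6,0],
  [0,0,-3.8,0],
  [0,0,-4.7,0],
  [0,0,-5,0],
  [0,0,-5,0],
  [0,0,-5,0],
])

```text
clock: 26.08
position: [0.3377, 0.2931, 0.161]
ee_rot: [0.0, 0.717, 0.697, -0.0]
contact_force: [0.3, 0.2, -0.6]
width: 0.0376
gripper_force: 30.5
```

```bash
python3 -c "
from h import *
s=get_state();print(s['position'],yaw());go(.647,.030,.16,88,False)"
```

```text
[0.33774885 0.29311909 0.16104726] 88.31192065571496
units [-10.16  12.67   0.04] turn 0.05 j6 0.59
```

Call:
drive_tool([
  [-0.6,0.8,0,0],
  [-1.5,1.9,0,0],
  [-2.4,3,0,0],
  [-3.3,4.2,0,0],
  [-4.2,5.3,0,0],
  [-5.1,6.5,0,0],
  [-6,7.6,0,0],
  [-6.9,8.7,0,0],
])

```text
clock: 26.75
position: [0.5504, 0.1129, 0.1588]
ee_rot: [-0.002, 0.718, 0.696, -0.002]
contact_force: [0.8, 0.4, 0.2]
width: 0.0377
gripper_force: 30.5
```

Call:
drive_tool([
  [-0.8,1,0,0],
  [-1.6,2,0,0],
  [-2.4,3,0,0],
  [-2.9,3.6,0.1,0],
  [-3.2,3.9,0.4,0],
  [-3.26,3.97,0.8,0],
  [-3.26,3.97,1.2,0],
  [-3.26,3.97,1.4,0],
])

```text
clock: 27.42
position: [0.6444, 0.0311, 0.1232]
ee_rot: [-0.003, 0.717, 0.697, -0.002]
contact_force: [-0.9, 0.4, -0.2]
width: 0.0376
gripper_force: 30.5
```

Call:
drive_tool([
  [0,0,0.3,0],
  [0,0,0.8,0],
  [0,0,1.1,0],
  [0,0,1.2,0],
  [0,0,1.2,0],
  [0,0,1.2,0],
  [0,0,1.2,0],
  [0,0,1.2,0],
])

```text
clock: 28.08
position: [0.6478, 0.0301, 0.0974]
ee_rot: [0.001, 0.717, 0.697, 0.0]
contact_force: [-0.2, 0.1, -0.2]
width: 0.0379
gripper_force: 30.5
```

```bash
python3 -c "
from h import *
s=get_state();print(s['position'],yaw());snap('j2');go(.647,.030,.041,88,False)"
```

```text
[0.64781795 0.0301018  0.09736628] 88.30453444000547
units [-0.   -0.03  2.25] turn 0.05 j6 -0.03
```

View pics/j2.png

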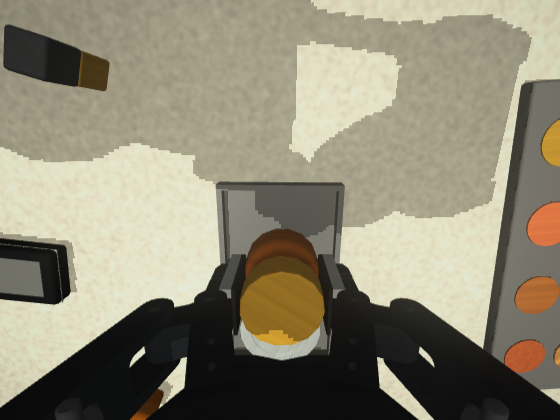

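The jar (282,300) is over the narrow bay, whose far wall is at v≈184 and side walls at u≈220 and 340. The tin stands behind it. I'll lower the jar.

Call:
drive_tool([
  [0,0,0.4,0],
  [0,0,1,0],
  [0,0,1.5,0],
  [0,0,1.9,0],
  [0,0,2.15,0],
  [0,0,2.27,0],
  [0,0,2.27,0],
  [0,0,2.27,0],
])

```text
clock: 28.8
position: [0.6469, 0.0301, 0.0405]
ee_rot: [-0.0, 0.717, 0.697, -0.0]
contact_force: [-2.4, -0.3, 5.0]
width: 0.038
gripper_force: 31.6
```

Call:
drive_tool([
  [0,0,0,0],
  [0,0,0,0],
  [0,0,0,0],
  [0,0,0,0],
  [0,0,-0.3,0],
  [0,0,-1.2,0],
  [0,0,-2.6,0],
  [0,0,-4,0],
], grip=70)

```text
clock: 29.47
position: [0.6466, 0.0301, 0.1402]
ee_rot: [-0.001, 0.718, 0.697, -0.001]
contact_force: [1.5, 0.1, 0.6]
width: 0.0703
gripper_force: 0.0
```

```bash
python3 -c "
from h import *
s=get_state();print(s['position'],yaw());snap('j3');blobs('j3');go(.431,.0025,.14,-9,False)"
```

```text
[0.64655709 0.03014815 0.14016713] 88.3006687213294
j3 table 0.5
  xy 527 141 size 22x21 ang -19 top 57.9 px [86. 68.] col [45. 45. 38.]
  xy 851 -5 size 271x89 ang -76 top 13.9 px [520. 214.] col [109. 104.  94.]
  xy 647 30 size 36x35 ang 88 top 55.4 px [283. 228.] col [141. 128. 102.]
  xy 434 4 size 85x46 ang -9 top 19.6 px [ 45. 249.] col [63. 64. 58.]
  xy 518 -135 size 18x14 ang 61 top 60.7 px [144. 408.] col [11. 10.  8.]
units [-1.36 -8.78  0.25] turn 16.22 j6 -0.03
```

Call:
drive_tool([
  [0,-0.6,-0.3,1],
  [-0.2,-1.6,-0.5,2.1],
  [-0.4,-2.8,-0.5,3.2],
  [-0.6,-4.1,-0.5,4.3],
  [-0.8,-5.4,-0.3,5.4],
  [-1.1,-6.8,0,6.5],
  [-1.3,-8,0,7.6],
  [-1.4,-8.6,0,8.7],
])

```text
clock: 30.18
position: [0.4264, 0.0017, 0.1394]
ee_rot: [-0.001, 0.952, 0.307, -0.002]
contact_force: [0.1, 1.2, 0.2]
width: 0.07
gripper_force: 0.0
```

Call:
drive_tool([
  [0,0,0,1],
  [0,0,0,2.1],
  [0,0,0,3.2],
  [0,0,0,4.3],
  [0,0,0,5.4],
  [0,0,0,6.5],
  [0,0,0,7.5],
  [0,0,0,7.5],
])

```text
clock: 30.85
position: [0.4316, 0.0015, 0.1402]
ee_rot: [0.0, 0.997, -0.078, 0.001]
contact_force: [-0.8, -0.3, -0.6]
width: 0.0699
gripper_force: 0.0
```

```bash
python3 -c "
from h import *
s=get_state();print(s['position'],yaw());snap('p1');blobs('p1');go(.431,.0025,.028,-9,False)"
```

```text
[0.43163015 0.00145036 0.14024607] -8.993043205091837
p1 table 0.4
  xy 601 50 size 29x3 ang 81 top 12.9 px [178.   1.] col [48. 48. 43.]
  xy 534 -201 size 57x24 ang 29 top 16.1 px [532.  44.] col [57. 58. 52.]
  xy 550 -221 size 20x4 ang 6 top 13.2 px [557.  13.] col [13. 13. 12.]
  xy 517 -137 size 15x14 ang -87 top 60.4 px [478.  72.] col [71. 56. 39.]
  xy 525 139 size 23x21 ang 71 top 57.7 px [ 56. 131.] col [56. 49. 30.]
  xy 430 2 size 89x46 ang -9 top 19.5 px [281. 213.] col [83. 82. 74.]
units [-0.04 -0.04  4.49] turn 0.04 j6 1.57
```

View pics/p1.png

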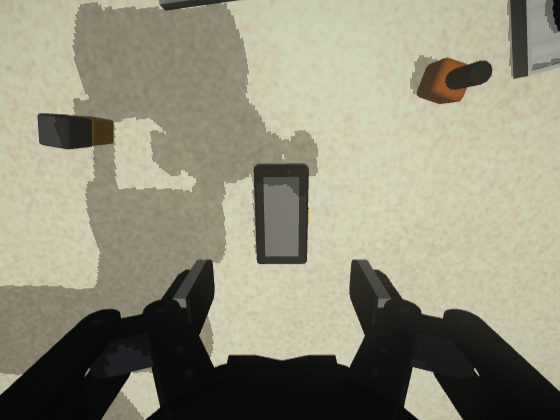

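The palette (281,214) is square to and centred between the fingers, with varnish and lipstick well clear. I'll grasp it.

Call:
drive_tool([
  [0,0,0.5,0],
  [-0.04,-0.04,1.4,0],
  [-0.04,-0.04,2.5,0],
  [-0.04,-0.04,3.5,0],
  [-0.04,-0.04,4.2,0],
  [-0.04,-0.04,4.55,0],
  [-0.04,-0.04,4.61,0],
  [-0.04,-0.04,4.61,0],
])

```text
clock: 31.57
position: [0.4305, 0.0026, 0.0243]
ee_rot: [0.0, 0.997, -0.077, -0.0]
contact_force: [0.4, 0.9, 0.6]
width: 0.0701
gripper_force: 0.0
```

Call:
drive_tool([
  [0,0,0,0],
  [0,0,0,0],
  [0,0,0,0],
  [0,0,0,0],
  [0,0,0,0],
  [0,0,0,0],
  [0,0,0,0],
  [0,0,0,0],
], grip=36)

```text
clock: 32.23
position: [0.4315, 0.0025, 0.0255]
ee_rot: [0.0, 0.997, -0.077, 0.001]
contact_force: [0.1, 0.9, 6.8]
width: 0.0455
gripper_force: 31.4
```

Call:
drive_tool([
  [0,0,-0.5,0],
  [0,0,-1.4,0],
  [0,0,-2.6,0],
  [0,0,-3.8,-1],
  [0,0,-4.7,-2.1],
  [0,0,-5,-3.2],
  [0,0,-5,-4.3],
  [0,0,-5,-5.4],
])

```text
clock: 32.9
position: [0.4309, 0.0026, 0.1508]
ee_rot: [0.001, 0.978, 0.207, 0.001]
contact_force: [0.3, 0.3, -0.0]
width: 0.0452
gripper_force: 31.1
```

```bash
python3 -c "
from h import *
s=get_state();print(s['position'],yaw());go(.5725,.2965,.15,91,False)"
```

```text
[0.43090879 0.00261304 0.15075878] 23.843912103863474
units [ 9.93 -8.46  0.04] turn -11.19 j6 1.0
```

Call:
drive_tool([
  [0.8,-0.7,0,-1.1],
  [1.7,-1.5,0,-2.2],
  [2.7,-2.3,0,-3.3],
  [3.8,-3.2,0,-4.4],
  [4.9,-4.2,0,-5.5],
  [6,-5.1,0,-6.6],
  [7.1,-6,0,-7.7],
  [8,-6.8,0,-8.8],
])

```text
clock: 33.57
position: [0.547, 0.2406, 0.1495]
ee_rot: [0.0, 0.784, 0.62, 0.0]
contact_force: [0.4, -1.0, -0.1]
width: 0.0451
gripper_force: 31.1
```

```bash
python3 -c "
from h import *
s=get_state();print(s['position'],yaw());go(.5725,.2965,.13,91,False)"
```

```text
[0.54700978 0.24056618 0.14954133] 76.6828925197214
units [2.41 0.48 0.78] turn -2.39 j6 0.53
```

Call:
drive_tool([
  [0.7,0.15,0.2,-0.7],
  [1.4,0.3,0.4,-1.4],
  [1.9,0.4,0.6,-2],
  [2.1,0.45,0.78,-2.2],
  [2.2,0.48,0.78,-2.3],
  [2.2,0.48,0.78,-2.3],
  [2.2,0.48,0.78,-2.3],
  [2.2,0.48,0.78,-2.3],
])

```text
clock: 34.23
position: [0.5707, 0.288, 0.1305]
ee_rot: [0.0, 0.707, 0.707, -0.0]
contact_force: [-1.2, -0.5, -0.3]
width: 0.045
gripper_force: 31.1
```

```bash
python3 -c "
from h import *
s=get_state();print(s['position'],yaw());snap('p2');blobs('p2',hi=.035);go(.5725,.2965,.029,91,False)"
```

```text
[0.57066397 0.28803983 0.13049668] 90.02907967575986
p2 table 0.5
  xy 571 356 size 73x5 ang 1 top 15.3 px [281. 133.] col [201. 163. 101.]
  xy 525 154 size 10x6 ang -0 top 21.2 px [233. 352.] col [86. 64. 21.]
  xy 845 116 size 70x31 ang -38 top 13.6 px [544. 378.] col [118.5 118.  107. ]
units [0.34 0.07 4.06] turn -0.16 j6 0.36
```

View pics/p2.png

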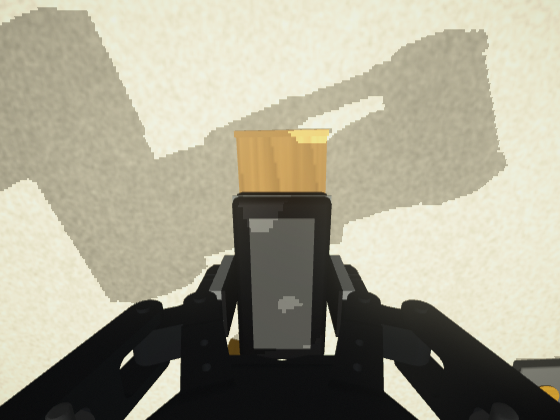

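The palette (281,275) hangs above the cradle, whose far lip is at v≈133, and is nearly square to it. I'll lower it part way and recheck the position.

Call:
drive_tool([
  [0.2,0,0.4,-0.1],
  [0.36,0.05,1,-0.16],
  [0.36,0.05,1.8,-0.16],
  [0.36,0.05,2.5,-0.16],
  [0.36,0.05,2.9,-0.16],
  [0.36,0.05,3,-0.16],
  [0.36,0.05,3,-0.16],
  [0.36,0.05,3,-0.16],
])

```text
clock: 34.95
position: [0.5727, 0.298, 0.0556]
ee_rot: [0.0, 0.701, 0.714, 0.001]
contact_force: [-0.5, 0.2, -0.2]
width: 0.0455
gripper_force: 31.1
```

```bash
python3 -c "
from h import *
s=get_state();print(s['position'],yaw());go(.572,.297,.0295,91,False)"
```

```text
[0.57269601 0.29804479 0.05560958] 91.05184968757185
units [-0.04 -0.03  1.04] turn 0.01 j6 0.35
```

Call:
drive_tool([
  [0,0,0.3,0],
  [-0.04,-0.03,0.6,0],
  [-0.04,-0.03,0.85,0],
  [-0.04,-0.03,1,0],
  [-0.04,-0.03,1.05,0],
  [-0.04,-0.03,1.05,0],
  [-0.04,-0.03,1.05,0],
  [-0.04,-0.03,1.05,0],
])

```text
clock: 35.62
position: [0.5709, 0.2966, 0.0294]
ee_rot: [-0.0, 0.701, 0.714, -0.0]
contact_force: [-1.9, -2.1, 4.5]
width: 0.0454
gripper_force: 32.1
```

Call:
drive_tool([
  [0,0,0,0],
  [0,0,0,0],
  [0,0,0,0],
  [0,0,0,0],
  [0,0,-0.3,0],
  [0,0,-1.2,0],
  [0,0,-2.6,0],
  [0,0,-4,0],
], grip=66)

```text
clock: 36.28
position: [0.5706, 0.2965, 0.1291]
ee_rot: [-0.001, 0.701, 0.714, -0.001]
contact_force: [1.6, 0.2, 0.6]
width: 0.0656
gripper_force: 0.0
```

Call:
drive_tool([
  [-0.5,0.3,-1,0],
  [-1.5,0.8,-2.2,0],
  [-2.8,1.4,-3.4,0],
  [-4.2,2,-4.5,0],
  [-5.4,2.5,-5.4,0],
  [-5.9,2.7,-5.8,0],
  [-6,2.8,-6,0],
  [-6,2.8,-6,0],
])

```text
clock: 36.95
position: [0.6455, 0.1471, 0.2809]
ee_rot: [0.001, 0.701, 0.713, 0.002]
contact_force: [0.1, 0.1, -0.1]
width: 0.066
gripper_force: 0.0
```

```bash
python3 -c "
from h import *
s=get_state();print(s['position'],yaw());snap('f1');blobs('f1')"
```

```text
[0.64545928 0.14707398 0.28091939] 90.92151122703231
f1 table 0.5
  xy 572 353 size 73x2 ang 1 top 14.8 px [217.   1.] col [119.  96.  56.]
  xy 884 308 size 15x6 ang 21 top 68.7 px [520.  37.] col [38.5 38.  32. ]
  xy 573 293 size 88x47 ang -89 top 23.7 px [219.  56.] col [88. 86. 77.]
  xy 573 239 size 73x4 ang 1 top 15.2 px [223. 109.] col [162. 127.  75.]
  xy 526 143 size 21x21 ang -19 top 58.0 px [180. 192.] col [87. 76. 66.]
  xy 887 28 size 205x140 ang -87 top 14.0 px [449. 253.] col [115. 112. 102.]
  xy 647 30 size 37x36 ang -89 top 55.3 px [281. 275.] col [126. 124.  99.]
```

View pics/f1.png

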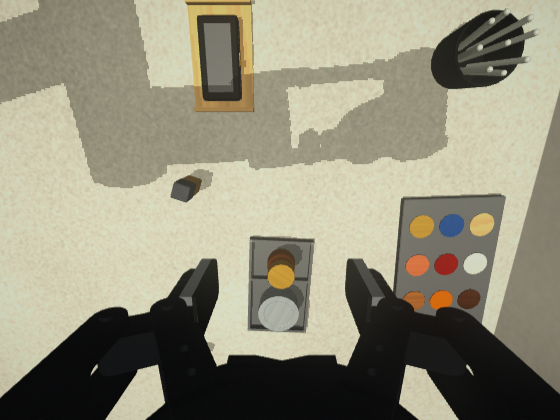

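The palette sits in the cradle (218,58) and the jar and tin stand in their bays at (281,275) and (279,312). I'll take a centred look to check the palette's end gaps.

Call:
drive_tool([
  [1,-0.5,0.2,0],
  [2,-1,0.5,0],
  [3.1,-1.6,0.9,0],
  [4.2,-2.2,1.4,0],
  [5,-2.7,1.8,0],
  [5.3,-2.9,2,0],
  [5.3,-2.9,2,0],
  [5.3,-2.9,2,0],
])

```text
clock: 37.67
position: [0.5685, 0.2798, 0.228]
ee_rot: [0.0, 0.7, 0.714, -0.001]
contact_force: [0.3, -0.5, -0.7]
width: 0.0659
gripper_force: 0.0
```

```bash
python3 -c "
from h import *
s=get_state();print(s['position'],yaw());im,d,ci=snap('f2');blobs('f2');snap('f2t','top')
c=im[60:360,130:430];cv2.imwrite('pics/f2c.png',cv2.resize(c[:,:,::-1],None,fx=2,fy=2))"
```

```text
[0.56849271 0.2798306  0.22804447] 91.19087683109876
f2 table 0.5
  xy 570 356 size 73x4 ang 1 top 15.4 px [284. 122.] col [163. 137.  98.]
  xy 572 294 size 88x46 ang -89 top 23.7 px [284. 178.] col [83. 81. 72.]
  xy 835 293 size 67x24 ang -73 top 59.6 px [545. 191.] col [42. 41. 34.]
  xy 572 240 size 72x6 ang 1 top 15.3 px [284. 224.] col [201. 170. 101.]
  xy 525 144 size 22x21 ang 71 top 58.0 px [241. 313.] col [70. 64. 37.]
  xy 911 99 size 188x88 ang -39 top 14.0 px [522. 329.] col [100.  99.  92.]
  xy 636 63 size 75x23 ang 12 top 13.3 px [325. 345.] col [54.5 54.  49. ]
  xy 655 47 size 17x7 ang -16 top 26.4 px [341. 362.] col [51. 30. 13.]
  xy 824 -57 size 43x18 ang -55 top 13.3 px [449. 413.] col [89.  89.  81.5]
```

View pics/f2c.png

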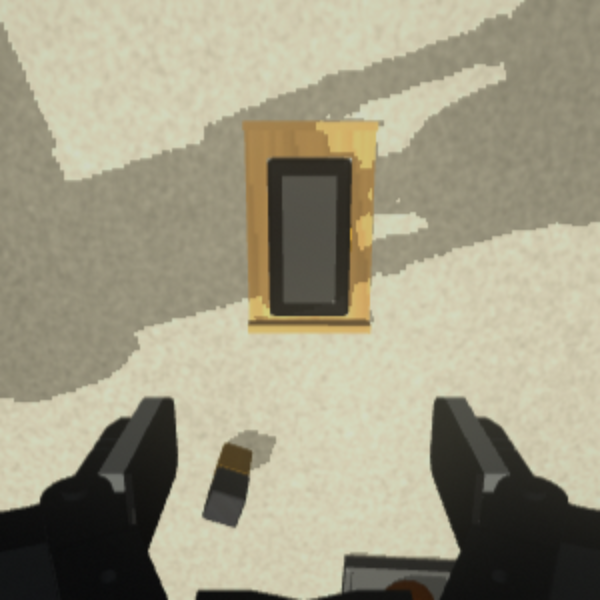

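The crop shows the palette square in the cradle but about 4 mm off centre lengthwise. It is at y=294, while the lip midpoint is 298; end gaps are about 13 mm and 8 mm. I'll regrasp and shift it.

```bash
python3 -c "
from h import *
go(.571,.2966,.0295,91,False)"
```

```text
units [0.72 0.04 7.98] turn 0.01 j6 0.33
```

Call:
drive_tool([
  [0.3,0.04,0.6,0],
  [0.6,0.04,1.6,0],
  [0.65,0.04,2.8,0],
  [0.65,0.04,4,0],
  [0.65,0.04,5,0],
  [0.65,0.04,5.4,0],
  [0.65,0.04,5.4,0],
  [0.65,0.04,5.4,0],
])

```text
clock: 38.43
position: [0.5711, 0.295, 0.0944]
ee_rot: [0.0, 0.701, 0.713, 0.0]
contact_force: [-0.2, -0.2, -0.3]
width: 0.066
gripper_force: 0.0
```

```bash
python3 -c "
from h import *
print(get_state()['position']);go(.571,.2966,.0295,91,False)"
```

```text
[0.57111384 0.29502684 0.09444839]
units [ 0.06 -0.01  2.6 ] turn -0.0 j6 0.35
```

Call:
drive_tool([
  [0.06,0,0.5,0],
  [0.06,0,1.2,0],
  [0.06,0,1.9,0],
  [0.06,0,2.4,0],
  [0.06,0,2.58,0],
  [0.06,0,2.58,0],
  [0.06,0,2.58,0],
  [0.06,0,2.58,0],
])

```text
clock: 39.1
position: [0.5713, 0.2975, 0.0311]
ee_rot: [0.001, 0.701, 0.714, 0.002]
contact_force: [0.8, -0.1, -0.7]
width: 0.066
gripper_force: 0.0
```

Call:
drive_tool([
  [0,0,0,0],
  [0,0,0,0],
  [0,0,0,0],
  [0,0,0,0],
  [0,0,0,0],
  [0,0,0,0],
  [0,0,0,0],
  [0,0,0,0],
], grip=36)

```text
clock: 39.77
position: [0.5707, 0.2974, 0.0307]
ee_rot: [0.001, 0.701, 0.714, 0.001]
contact_force: [0.2, 0.4, 5.5]
width: 0.0452
gripper_force: 31.9
```

Call:
drive_tool([
  [0,0,-0.1,0],
  [0,0,-0.2,0],
  [0.08,-0.02,-0.2,0],
  [0.15,-0.02,-0.2,0],
  [0.15,-0.02,-0.2,0],
  [0.15,-0.02,-0.1,0],
  [0.15,-0.02,0,0],
  [0.15,-0.02,0,0],
])

```text
clock: 40.43
position: [0.5694, 0.301, 0.0306]
ee_rot: [0.0, 0.7, 0.714, 0.0]
contact_force: [-3.1, -1.1, 8.3]
width: 0.0453
gripper_force: 32.2
```

Call:
drive_tool([
  [0,0,0,0],
  [0,0,0,0],
  [0,0,0,0],
  [0,0,0,0],
  [0,0,-0.3,0],
  [0,0,-1.2,0],
  [0,0,-2.6,0],
  [0,0,-4,0],
], grip=66)

```text
clock: 41.1
position: [0.5684, 0.3004, 0.1295]
ee_rot: [-0.001, 0.701, 0.714, -0.001]
contact_force: [0.1, -0.2, 0.8]
width: 0.0659
gripper_force: 0.0
```

Call:
drive_tool([
  [-0.2,0,-1,0],
  [-0.4,0,-2.2,0],
  [-0.6,0,-3.4,0],
  [-0.8,0,-4,0],
  [-0.8,0,-4,0],
  [-0.8,0,-4,0],
  [-0.8,0,-4,0],
  [-0.8,0,-4,0],
])

```text
clock: 41.77
position: [0.5687, 0.2807, 0.2273]
ee_rot: [-0.001, 0.7, 0.714, -0.002]
contact_force: [0.4, 0.0, -0.6]
width: 0.066
gripper_force: 0.0
```

```bash
python3 -c "
from h import *
s=get_state();print(s['position'],yaw());snap('f3');blobs('f3')"
```

```text
[0.56867356 0.2807375  0.22732584] 91.06966835567647
f3 table 0.5
  xy 571 356 size 74x4 ang 1 top 15.4 px [285. 123.] col [163.  137.5  98.5]
  xy 570 298 size 88x46 ang -89 top 23.7 px [283. 175.] col [83. 81. 72.]
  xy 835 293 size 67x23 ang -74 top 59.5 px [546. 191.] col [41. 41. 34.]
  xy 573 239 size 73x6 ang 1 top 15.1 px [284. 225.] col [202. 170. 102.]
  xy 525 144 size 23x21 ang 71 top 57.8 px [242. 314.] col [70. 64. 37.]
  xy 911 98 size 189x85 ang -40 top 14.0 px [523. 330.] col [99. 99. 92.]
  xy 637 56 size 72x22 ang -2 top 13.1 px [325. 346.] col [53.  52.5 48. ]
  xy 654 48 size 17x6 ang -16 top 26.0 px [341. 362.] col [51. 30. 13.]
  xy 824 -57 size 36x16 ang -55 top 13.5 px [450. 414.] col [86.5 87.  80. ]
```

```bash
python3 -c "
from h import *
print(order.sign_off())"
```

```text
the job is handed in; nothing more can be done
None
```

I put all five things away in the order asked and handed the job in at about 42 s. The palette first sat about 4 mm off centre, so I regrasped it and it is now within about 2 mm of the middle. The varnish bottle and lipstick stand where they were.

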